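# Lock the T-foot bench stop in the coppersmith's slotted rail

### The arm

A 6-joint arm with a two-finger parallel gripper is mounted at the origin on the work surface. World frame = base frame: x ahead of the robot, y to its left, z up, the work surface at z = 0. Lengths are in m, angles in rad, forces in N, time in s.
With the tool pointing down it reaches from about 0.3 to 0.775 m from the base axis. Payload 14.6 kg.
Tool frame: the origin (TCP) lies at the very end of the fingers, on their centre line; the grasp point (between the pads) lies 19 mm behind it; z points along the fingers, y is the line along which they close (so a half turn about z gives the same grasp; the last joint's range is limited). The gripper opens to 85 mm and grips with 20 to 120 N. Pads are 22 mm wide; open, the fingers measure 114 mm over their backs; the gripper's body (76 mm by 85 mm) begins 54 mm behind the grasp point. The pads swing forward as they close: fully open they stand 13 mm farther back than shut.
Start: joints at [-0.067, 0.3, 1.521, -0, 1.321, -0.067], TCP at [0.55, -0, 0.231] pointing down, gripper open.
Joint ranges: [-3.03, 3.03], [-0.79, 2.21], [0.23, 2.52], [-1.04, 4.18], [0, 3.07], [-2.55, 2.55]. Speed limits (rad/s): [2.22, 2.22, 2.57, 3.14, 3.14, 3.14].

### API

Orientations are given as a unit quaternion [x, y, z, w].
In Python, from rig import get_state, snapshot, camera_model, sign_off, search_frame, tip_of gives the robot as it stands.
- The arm moves only by the tool move_arm, never from a script. Its argument "plan" is a list that holds one entry, the list of rows, each a list of 7 numbers: the turn, a rotation vector about the tool's x, y, z in rad, then the shift along the tool's x, y, z in mm, then the opening, from -1 (shut) to 1 (fully open). A call has exactly 8 rows; each row shifts and turns the commanded pose from where the row before left it, along the tool's axes as they then stand; what a row does not reach is not made up. A row lasts 1/8 s, in which the tool goes at most 62.5 mm and 10.7 degrees, less where a joint would pass 70% of its speed; a pose out of reach is approached as far as the arm can. A call is refused whole if a number of a shift passes 62.5 or a number of a turn 0.188, either way. A call with a gripper value outside its range is refused whole. The fingers move at their own pace and stop on an object; "force" is the grip in N (left out, the last holds). Time passes only in rows, so rows that do not move let the fingers close, or fill a call up. It gives the time, the measured TCP pose, the force, the opening and the grip force at its end, in the units of the state.
- get_state(): the state, without advancing time (a new reading comes with each control period).
- snapshot(name): name is "scene" or "side" or "wrist"; returns the picture (384x512x3 uint8, red, green, blue); there is no depth.
- camera_model(name): a dict with "mtx" (3x3 intrinsics, pixels), "rvec" (rotation vector, rad) and "tvec" (3), from world to camera coordinates, as OpenCV has them; the wrist camera has in their place "hand_eye" (4x4, takes a point from camera to tool coordinates, whose origin is the TCP and whose axes are the flange's). Camera axes: x right, y down, z forward; pixel columns grow to the right and rows downward; lengths in m; the calibration is good to about 2 mm. A picture is of the moment at which its call begins: read the wrist's pose just before it. camera_model takes no time and is no camera call.
- sign_off(): hands the job in; it is judged then, once.
Trained networks look in the newest picture that a camera, given by its name, has taken for a name from the list of things; names that differ only in an ending like _2 or _b are one class to them, and where a whole thing is asked for, a point or a joint stands for the part that bears it (a point fixed in the world has none). Each returns a list of dicts, best first, with "p" (0 to 1); they miss things now and then, are a little off and sometimes report something else, mostly with a low value. They report only what shows in the picture. A call takes as long as a camera call.
- search_frame(name, camera): "rect" ([left, top, right, bottom] in pixels, round what is visible of it).
- tip_of(name, camera): "point" ([column, row] in pixels: a listed point, or the origin of a listed thing).
The state is a dict: "time": time; "joints": joint angles; "joint_vel": joint speeds; "tau": joint torques, N m; "eef_pos": TCP position; "tool_rot": TCP orientation; "contact_force": force on the tool from outside, world axes, zero at the start; "torque": the same for the moment, N m; "finger_gap": opening from 0.0 (shut) to 1.0 (fully open); "finger_force": force on a finger pad.
Only numpy, scipy, OpenCV 4.12 (cv2) and the standard library are available. Lean on these libraries where they do the work, as an engineer would, in place of code of your own. Each camera call takes 0.05 s, during which the arm holds its last target. There are 200 camera calls.

### The job

Fit the red-handled bench stop to the slotted steel rail: drop its T-foot through the slot between the two yellow lines, press it gently down against the spring and twist it a quarter turn, then feel slowly along the slot for the hidden catch and ease off so that the spring lifts the foot home into it, locked crosswise. Never force the stop against the rail, leave the other things where they are, and let go of the stop at the end.

Things in the scene. Friction and masses are not known exactly. Their poses are not given: they have to be found in the camera images.
- stop_grip (a point): Centre of the red grip of the loose bench stop, which stands upright on its foot. The grip is a flat bar 36 long (its x) x 14 thick (its y: pinch across this) x 30 mm high; z is up. This centre is 45 mm above the stop's underside. The stop weighs about 160 g and is the same after a half turn.
- stop_foot (a point): Centre of the underside of the bench stop, 45 mm below the grip's centre. The steel T-foot is 36 (x, the same way as the grip) x 16 (y) mm and 8 mm thick; its lowest 3 mm is stepped in to 33 x 13.5 mm. Above it a round steel neck, 13 mm in diameter and 22 mm long, leads to the grip.
- rail_mid (a point): Middle of the slot of the fixed steel rail, level with the rail's top face, 30 mm above the bench. x runs along the slot, y across, z up. Rail 200 x 60 mm plus low feet at the ends. Slot 19 mm wide, 160 long; the channel below is 42 mm wide: the foot can turn in it either way. Yellow lines (4 mm) cross the top 22 mm either side. Over 50 N between stop and rail does damage.
- rail_spring (a point): Spring strip along the channel, 11 mm below the rail's top, under the slot's middle (point fixed to the rail). It starts to yield at 5 N, gives 0.7 N per mm and bottoms hard after 10 mm (12 N). Foot resting on it: grip's centre 34 mm above the rail top; bottomed: 24 mm. A foot can turn crosswise only while the grip's centre is pressed lower than 28 mm.
- rail_ribs (a point): Ribs under both lips: undersides 9 mm below the rail top, this point in the middle. A hidden catch breaks them: a pocket 21 mm wide along x, centred anywhere within 12 mm either way of this point, unseen and unmeasured. There a crosswise foot rises 3 mm more (grip's centre 31 mm above the rail top, not 28) and can no longer slide or turn. Feel for it, rising slower than 10 mm/s.
- bowl: Copper bowl, 80 mm across, 55 mm high, bystander; origin at the centre of its underside.
- band: Copper band (ring), 72 mm across, 45 mm high, bystander; origin at the centre of its underside.
- hammer: Hammer lying on the bench, bystander; origin at the underside.

How it is judged:
On the way, in this order (a step that is already met when the one before it is completed fails the run):
1. the T-foot has been dropped through the slot, lying along it (z of stop_grip in the frame of rail_mid below 0.0375 m and angle between the x axis of stop_grip and the x axis of rail_mid, either way round below 0.25 rad and y of stop_grip in the frame of rail_mid between -0.005 and 0.005 m and x of stop_grip in the frame of rail_mid between -0.03 and 0.03 m), for 0.1 s.
2. the foot is pressed below the ribs and turned a quarter turn across the slot (z of stop_grip in the frame of rail_mid below 0.0295 m and angle between the x axis of stop_grip and the x axis of rail_mid, either way round above 1.3 rad and y of stop_grip in the frame of rail_mid between -0.006 and 0.006 m), for 0.1 s.
At the end, for the whole second after the job is handed in: The stop stands upright (within 7 degrees) in the rail, its foot crosswise (within 12 degrees of square to the slot) and lifted by the spring into the hidden catch: the grip's centre 29.7 to 32.8 mm above the rail top, within 5 mm of the slot's centre line and 17 mm of the middle along it (z of stop_grip in the frame of rail_mid between 0.0297 and 0.0328 m and x of stop_grip in the frame of rail_mid between -0.017 and 0.017 m and y of stop_grip in the frame of rail_mid between -0.005 and 0.005 m and angle between the x axis of stop_grip and the x axis of rail_mid, either way round above 1.35 rad and angle between stop_grip's own z axis and vertical below 0.12 rad and horizontal distance between stop_grip and rail_mid below 0.018 m); the robot touches nothing.
It fails at once if the stop forced against the rail (over 50 N) (contact force between stop and rail above 50 N).
It fails at once if a bystander moved more than 30 mm (distance of any of bowl, band, hammer from where it was at the start of the episode above 0.03 m).
It also fails if it takes over 58 s, if anything falls off the work surface, if the arm or the gripper's body presses on something with over 40 N, if the wrist force passes 120 N, or if a joint passes its speed limit or range.

## Working session

There is one attempt and no reset: what is moved stays moved. The work goes in short steps, Python scripts to look and compute and a tool call to move; the robot and the scene stay as the last step left them, time stands still between calls to the robot, and variables do not carry over. Pictures are saved under pics/ and viewed, at most 10 in all, crops included, and the job is handed in when it is done.

Besides the shell and the picture viewer there is one more tool, called after ">>>" as name(argument=value, ...), one argument or row to a line, values as JSON. move_arm: Moves the arm, as the interface text tells. Its arguments: {"type":"object","properties":{"plan":{"type":"array","items":{"type":"array","items":{"type":"array","items":{"type":"number"}}}},"force":{"type":"number"}},"required":["plan"]}

```bash
mkdir -p pics; ls
cat > h.py <<'E'
import numpy as np,cv2
from rig import *
from scipy.spatial.transform import Rotation as R
def cam(n,st=None):
    m=camera_model(n);K=np.array(m["mtx"])
    if n=="wrist":
        T=np.eye(4);T[:3,:3]=R.from_quat(st["tool_rot"]).as_matrix();T[:3,3]=st["eef_pos"]
        M=T@np.array(m["hand_eye"]);return K,M[:3,:3],M[:3,3]
    r=cv2.Rodrigues(np.array(m["rvec"],float))[0];return K,r.T,-r.T@np.array(m["tvec"],float).ravel()
def ray(c,p):
    K,r,o=c;d=r@np.linalg.solve(K,[p[0],p[1],1.]);return o,d/np.linalg.norm(d)
def at_z(c,p,z):
    o,d=ray(c,p);return o+d*(z-o[2])/d[2]
def proj(c,X):
    K,r,o=c;q=K@(r.T@(np.asarray(X)-o));return q[:2]/q[2]
def meet(rs):
    A=0;b=0
    for o,d in rs:
        P=np.eye(3)-np.outer(d,d);A=A+P;b=b+P@o
    return np.linalg.solve(A,b)
E
python3 - <<'E'
from h import *
st=get_state();print(st)
for n in("scene","side","wrist"):
    im=snapshot(n);cv2.imwrite(f"pics/{n}0.png",im[:,:,::-1])
    for t in("stop_grip","stop_foot","rail_mid","rail_ribs"):
        print(n,t,[(np.round(d["point"],1).tolist(),round(d["p"],2)) for d in tip_of(t,n)[:2]])
    c=cam(n,st); print(n,c[2].round(3))
a=np.vstack([cv2.imread(f"pics/{n}0.png") for n in("scene","side","wrist")])
a=np.hstack([cv2.imread(f"pics/{n}0.png") for n in("scene","side")])
cv2.imwrite("pics/both.png",cv2.resize(a,(800,300),interpolation=cv2.INTER_AREA))
E
```

```text
pics
{'time': 0.0, 'joints': array([-6.66668671e-02,  3.00515217e-01,  1.52158961e+00, -1.56767744e-05,
        1.32070641e+00, -6.65888275e-02]), 'joint_vel': array([-0.00019716,  0.0006749 , -0.00158515, -0.00151905, -0.00129873,
        0.00056508]), 'tau': array([ 2.33377898e-03, -5.43485534e+01, -3.61782753e+01,  2.82532977e-05,
        4.14875918e-03, -3.55991256e-05]), 'eef_pos': array([ 5.49761954e-01, -2.75436422e-05,  2.30693508e-01]), 'tool_rot': array([ 7.07132866e-01,  7.07080433e-01, -4.06909118e-04, -4.53563008e-04]), 'contact_force': array([-0.28897065,  0.41986125, -0.35085263]), 'torque': array([-0.01124339, -0.03123363, -0.02463641]), 'finger_force': 0.0, 'finger_gap': 1.0023055356727384}
scene stop_grip [([178.9, 212.2], 0.64), ([105.2, 258.8], 0.54)]
scene stop_foot [([178.7, 225.6], 0.58)]
scene rail_mid [([312.4, 185.5], 0.64)]
scene rail_ribs [([317.0, 188.9], 0.76)]
scene [ 1.234 -0.795  0.899]
side stop_grip [([225.8, 236.7], 0.79)]
side stop_foot [([229.1, 247.9], 0.65)]
side rail_mid [([264.0, 166.4], 0.96)]
side rail_ribs [([269.1, 172.1], 0.56)]
side [ 0.355 -1.092  0.699]
wrist stop_grip [([159.2, 347.9], 0.72)]
wrist stop_foot [([167.2, 322.0], 0.87)]
wrist rail_mid [([283.5, 83.5], 0.93), ([270.7, 305.9], 0.37)]
wrist rail_ribs [([281.8, 86.9], 0.95)]
wrist [0.55  0.082 0.374]
```

View pics/both.png

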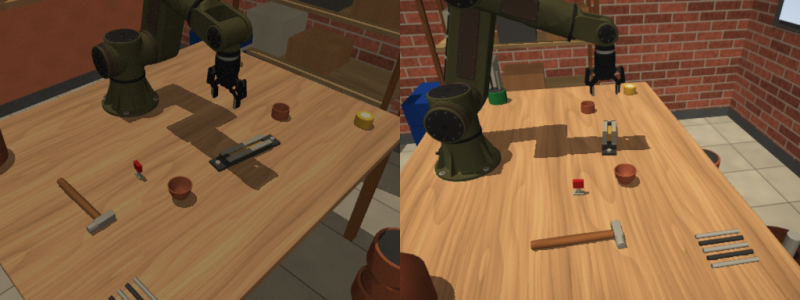

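View pics/wrist0.png

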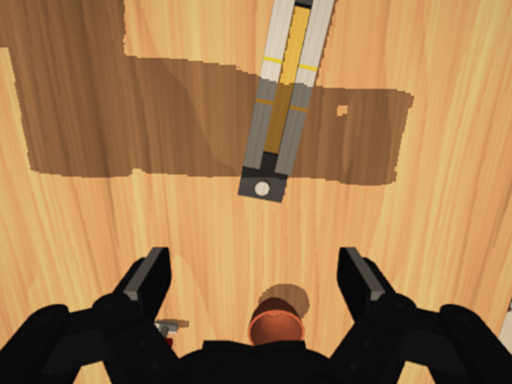

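The rail's two yellow lines show in the wrist view at about rows 62–70 and 102–110. The stop is at scene (179,212) and side (226,237). I'll triangulate both.

Run:
```python
from h import *
st=get_state()
C={n:cam(n,st) for n in("scene","side","wrist")}
P={"grip":((178.9,212.2),(225.8,236.7)),"foot":((178.7,225.6),(229.1,247.9)),"mid":((312.4,185.5),(264,166.4))}
for k,(a,b) in P.items():
    X=meet([ray(C["scene"],a),ray(C["side"],b)]);print(k,X.round(4),proj(C["scene"],X)-a,proj(C["side"],X)-b)
for z,p in((.03,(283.5,83.5)),(0,(167.2,322)),(.045,(159.2,347.9))):print(at_z(C["wrist"],p,z).round(4))
im=cv2.imread("pics/wrist0.png")
# yellow line rail geometry from slot ends: print zooms
z=cv2.resize(im[0:210,220:360],(400,600),interpolation=cv2.INTER_CUBIC)
s=cv2.imread("pics/scene0.png")[190:245,140:220];s=cv2.resize(s,(400,275),interpolation=cv2.INTER_CUBIC)
s2=cv2.imread("pics/side0.png")[210:265,185:265];s2=cv2.resize(s2,(400,275),interpolation=cv2.INTER_CUBIC)
cv2.imwrite("pics/z1.png",np.hstack([z,np.vstack([s,s2,np.zeros((50,400,3),np.uint8)])]))
```

```text
grip [ 0.4044 -0.2586  0.033 ] [-0.19318446  0.99754938] [-0.46013405 -0.90669423]
foot [ 0.4117 -0.2683 -0.0013] [-0.02606889  0.12574202] [-0.05911837 -0.11395598]
mid [0.574  0.0892 0.0348] [ 0.10950027 -0.91359315] [0.33754664 0.68750751]
[0.5835 0.0928 0.03  ]
[ 0.4118 -0.2644  0.    ]
[ 0.4123 -0.2698  0.045 ]
```

View pics/z1.png

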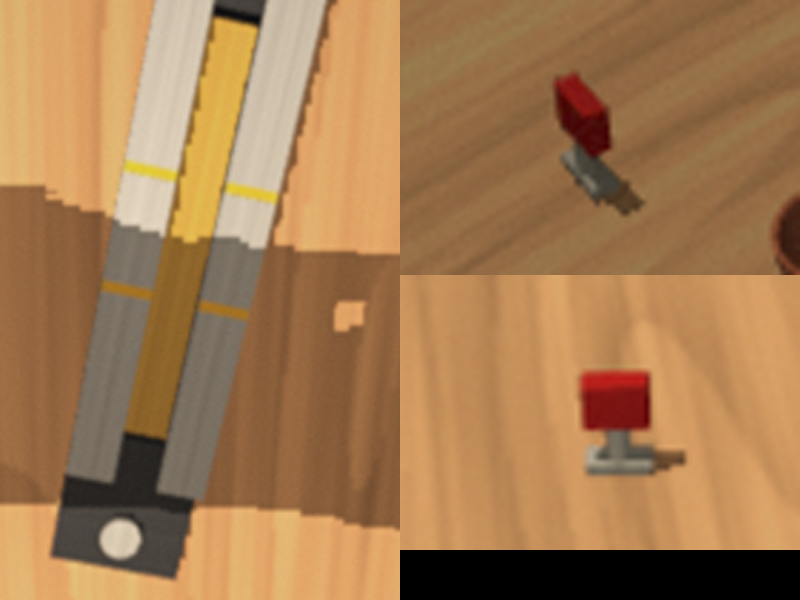

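>>> move_arm(
  plan=[
    [[0, 0, 0, -45, -19, 3, 1], [0, 0, 0, -45, -19, 3, 1], [0, 0, 0, -45, -19, 3, 1], [0, 0, 0, -45, -19, 3, 1], [0, 0, 0, -45, -19, 3, 1], [0, 0, 0, -45, -19, 3, 1], [0, 0, 0, -45, -19, 3, 1], [0, 0, 0, 0, 0, 0, 1]],
  ],
  force=40,
)

```text
time: 1.75
eef_pos: [0.4157, -0.3172, 0.2099]
tool_rot: [0.708, 0.706, -0.0, -0.0]
contact_force: [0.5, 0.5, -1.1]
finger_gap: 0.996
finger_force: 0.0
```

Run:
```python
from h import *
st=get_state();print(st["time"],st["eef_pos"],R.from_quat(st["tool_rot"]).as_matrix().round(3).tolist())
im=snapshot("wrist");cv2.imwrite("pics/w1.png",im[:,:,::-1]);c=cam("wrist",st)
print(np.array(camera_model("wrist")["hand_eye"]).round(3).tolist(),proj(c,[.411,-.266,0]))
for t,z in(("stop_grip",.045),("stop_foot",0)):
  for d in tip_of(t,"wrist")[:2]: print(t,d,at_z(c,d["point"],z).round(4))
hsv=cv2.cvtColor(im,cv2.COLOR_RGB2HSV);m=(((hsv[...,0]<6)|(hsv[...,0]>174))&(hsv[...,1]>190)&(hsv[...,2]>60)).astype(np.uint8)
n,l,s,ce=cv2.connectedComponentsWithStats(m)
for i in range(1,n):
  if s[i,4]>60:
    pts=np.argwhere(l==i)[:,::-1].astype(np.float32);r=cv2.minAreaRect(pts);b=cv2.boxPoints(r)
    print(s[i],r);W=np.array([at_z(c,p,.06) for p in b]);print(W.round(4).tolist(),W.mean(0).round(4))
```

```text
1.75 [ 0.41565556 -0.3172269   0.20992043] [[0.004, 1.0, -0.001], [1.0, -0.004, 0.0], [0.0, -0.001, -1.0]]
[[-0.0, -0.948, -0.317, 0.082], [1.0, -0.0, -0.0, 0.0], [0.0, -0.317, 0.948, -0.143], [0.0, 0.0, 0.0, 1.0]] [249.46645945 121.15511405]
stop_grip {'point': [249.2, 128.7], 'p': 0.97} [ 0.4113 -0.2698  0.045 ]
stop_foot {'point': [251.0, 119.2], 'p': 0.87} [ 0.4128 -0.2637  0.    ]
[231 118  36  19 511] ((248.37408447265625, 127.00611877441406), (34.958900451660156, 14.932938575744629), 8.530765533447266)
[[0.3924, -0.2711, 0.06], [0.395, -0.2568, 0.06], [0.429, -0.2619, 0.06], [0.4269, -0.2764, 0.06]] [ 0.4108 -0.2666  0.06  ]
```

View pics/w1.png

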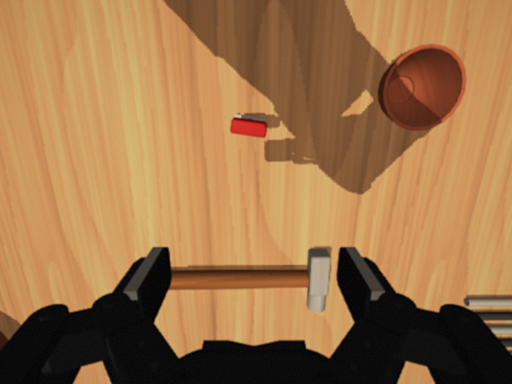

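The stop's grip is at wrist pixels (249,127), tilted 8.5°, with the bowl at (430,85) and the hammer at row 280. I'll move over it and turn.

>>> move_arm(
  plan=[
    [[0, 0, 0, 49, -5, 0, 1], [0, 0, 0.187, 0, 0, 0, 1], [0, 0, 0.187, 0, 0, 0, 1], [0, 0, 0.187, 0, 0, 0, 1], [0, 0, 0.187, 0, 0, 0, 1], [0, 0, 0.187, 0, 0, 0, 1], [0, 0, 0.187, 0, 0, 0, 1], [0, 0, 0.187, 0, 0, 0, 1]],
  ],
)

```text
time: 2.9
eef_pos: [0.4126, -0.2649, 0.2105]
tool_rot: [0.992, 0.128, 0.0, 0.0]
contact_force: [-0.0, 0.7, 0.2]
finger_gap: 1.003
finger_force: 0.0
```

>>> move_arm(
  plan=[
    [[0, 0, 0.187, 0, 0, 0, 1], [0, 0, 0.187, 0, 0, 0, 1], [0, 0, 0.033, 0, 0, 0, 1], [0, 0, 0, 0, 0, 40, 1], [0, 0, 0, 0, 0, 40, 1], [0, 0, 0, 0, 0, 20, 1], [0, 0, 0, 0, 0, 0, 1], [0, 0, 0, 0, 0, 0, 1]],
  ],
)

```text
time: 3.9
eef_pos: [0.4125, -0.266, 0.1113]
tool_rot: [0.997, -0.072, 0.001, 0.0]
contact_force: [0.1, -0.1, -0.1]
finger_gap: 0.998
finger_force: 0.0
```

Run:
```python
from h import *
st=get_state();M=R.from_quat(st["tool_rot"]).as_matrix();print(st["time"],st["joints"].round(2),st["eef_pos"],M.round(3).tolist())
im=snapshot("wrist");cv2.imwrite("pics/w2.png",im[:,:,::-1]);c=cam("wrist",st)
for t,z in(("stop_grip",.045),("stop_foot",0)):
  for d in tip_of(t,"wrist")[:1]:
    X=at_z(c,d["point"],z);print(t,d,X.round(4),"in tool mm",(M.T@(X-st["eef_pos"])*1e3).round(1))
```

```text
3.9 [-0.65  0.31  1.81 -0.    1.02  1.07] [ 0.41253849 -0.26604767  0.1113459 ] [[0.99, -0.143, 0.001], [-0.143, -0.99, -0.001], [0.001, 0.001, -1.0]]
stop_grip {'point': [258.7, 210.1], 'p': 0.8} [ 0.4083 -0.2692  0.045 ] in tool mm [-3.9  3.7 66.3]
stop_foot {'point': [258.0, 186.8], 'p': 0.64} [ 0.413  -0.2701  0.    ] in tool mm [  0.9   3.8 111.3]
```

View pics/w2.png

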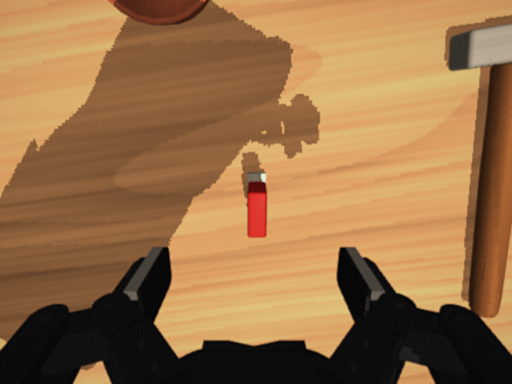

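The grip is upright in the picture at columns 248–266, rows 183–237, and squarely aligned between the fingers. Descend and grasp.

>>> move_arm(
  plan=[
    [[0, 0, 0, -1, 3, 30, 1], [0, 0, 0, 0, 0, 30, 1], [0, 0, 0, 0, 0, 15, 1], [0, 0, 0, 0, 0, 8, 1], [0, 0, 0, 0, 0, 0, 0], [0, 0, 0, 0, 0, 0, -0.4], [0, 0, 0, 0, 0, 0, -0.7], [0, 0, 0, 0, 0, 0, -1]],
  ],
  force=45,
)

```text
time: 5.05
eef_pos: [0.4107, -0.2689, 0.0276]
tool_rot: [0.997, -0.073, 0.0, 0.0]
contact_force: [-0.6, -2.1, 7.4]
finger_gap: 0.156
finger_force: 48.1
```

>>> move_arm(
  plan=[
    [[0, 0, 0, 0, 0, 0, -1], [0, 0, 0, 0, 0, 0, -1], [0, 0, 0, 0, 0, 0, -1], [0, 0, 0, 0, 0, 0, -1], [0, 0, 0, 0, 0, -20, -1], [0, 0, 0, 0, 0, -40, -1], [0, 0, 0, 0, 0, -40, -1], [0, 0, 0, 0, 0, 0, -1]],
  ],
)

```text
time: 6.05
eef_pos: [0.4115, -0.2695, 0.1297]
tool_rot: [0.997, -0.073, 0.002, 0.001]
contact_force: [-0.6, -0.6, -2.9]
finger_gap: 0.157
finger_force: 46.6
```

Run:
```python
from h import *
st=get_state();M=R.from_quat(st["tool_rot"]).as_matrix();print(st["time"],st["joints"].round(2),st["eef_pos"],st["contact_force"],M.round(3).tolist())
im=snapshot("wrist");cv2.imwrite("pics/w3.png",im[:,:,::-1]);c=cam("wrist",st)
for t in("stop_grip","stop_foot"): print(t,tip_of(t,"wrist")[:1])
snap=[]
for n in("scene","side"):
  i2=snapshot(n)[:,:,::-1];p=proj(cam(n),st["eef_pos"]).astype(int);q=i2[max(p[1]-50,0):p[1]+50,max(p[0]-60,0):p[0]+60];snap.append(cv2.resize(q,(384,300)))
cv2.imwrite("pics/z2.png",cv2.resize(np.hstack([np.vstack([im[:,:,::-1],np.zeros((216,512,3),np.uint8)]),np.vstack(snap)]),(800,535)))
```

```text
6.05 [-0.65  0.28  1.8   0.    1.06  1.06] [ 0.4114744  -0.26946157  0.12965723] [-0.56385779 -0.64520255 -2.86352769] [[0.989, -0.145, 0.004], [-0.145, -0.989, -0.003], [0.004, 0.002, -1.0]]
stop_grip [{'point': [254.6, 270.3], 'p': 0.88}]
stop_foot [{'point': [255.5, 225.9], 'p': 0.75}]
```

View pics/z2.png

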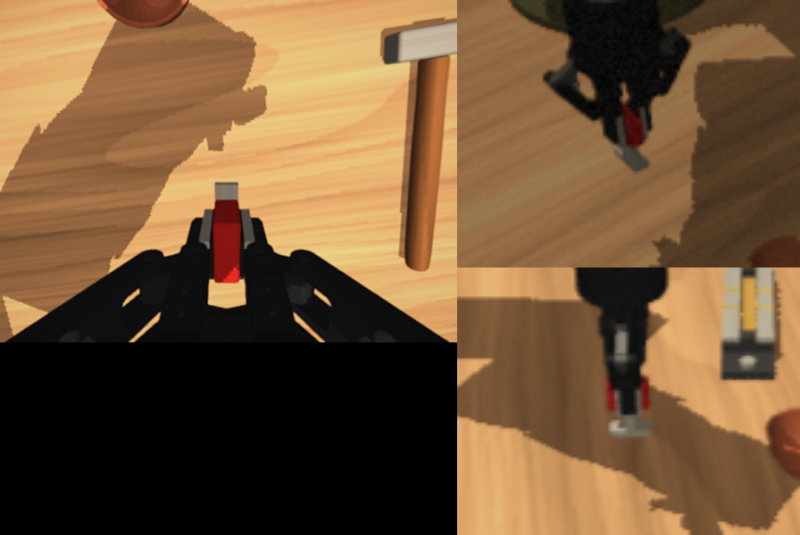

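Held straight and square. Next I carry it to just short of the rail middle.

>>> move_arm(
  plan=[
    [[0, 0, 0, 10, -25, -10, -1], [0, 0, 0, 17, -53, 0, -1], [0, 0, 0, 17, -53, 0, -1], [0, 0, 0, 17, -53, 0, -1], [0, 0, 0, 17, -53, 0, -1], [0, 0, 0, 17, -53, 0, -1], [0, 0, 0, 17, -53, 0, -1], [0, 0, 0, 3, 0, 0, -1]],
  ],
)

```text
time: 7.3
eef_pos: [0.5743, 0.057, 0.1358]
tool_rot: [0.998, -0.071, -0.001, -0.0]
contact_force: [0.2, -1.0, -2.4]
finger_gap: 0.157
finger_force: 46.5
```

>>> move_arm(
  plan=[
    [[0, 0, -0.187, 0, 0, 0, -1], [0, 0, -0.187, 0, 0, 0, -1], [0, 0, -0.187, 0, 0, 0, -1], [0, 0, -0.187, 0, 0, 0, -1], [0, 0, -0.187, 0, 0, 0, -1], [0, 0, -0.187, 0, 0, 0, -1], [0, 0, -0.187, 0, 0, 0, -1], [0, 0, -0.187, 0, 0, 0, -1]],
  ],
)

```text
time: 8.3
eef_pos: [0.5735, 0.0531, 0.1362]
tool_rot: [0.779, 0.627, -0.001, -0.001]
contact_force: [0.0, 0.8, -1.6]
finger_gap: 0.158
finger_force: 46.5
```

Run:
```python
from h import *
st=get_state();M=R.from_quat(st["tool_rot"]).as_matrix();print(st["time"],st["joints"].round(2),st["eef_pos"],st["contact_force"],M.round(3).tolist())
im=snapshot("wrist");cv2.imwrite("pics/w4.png",im[:,:,::-1]);c=cam("wrist",st)
for t in("stop_grip","stop_foot","rail_mid","rail_ribs"):
  for d in tip_of(t,"wrist")[:1]:
    if t[0]=="s":
      # intersect with tool plane z=const
      z=-.0174 if "grip" in t else .0276
      o,v=ray(c,d["point"]);o=M.T@(o-st["eef_pos"]);v=M.T@v;print(t,d,((o+v*(z-o[2])/v[2])*1e3).round(1))
    else:
      X=at_z(c,d["point"],.03 if "mid" in t else .021);print(t,d,X.round(4),(M.T@(X-st["eef_pos"])*1e3).round(1))
```

```text
8.3 [ 0.03  0.45  1.55 -0.    1.15  0.24] [0.57346629 0.0531467  0.13623321] [ 0.00700806  0.83097436 -1.57606625] [[0.213, 0.977, -0.002], [0.977, -0.213, -0.0], [-0.001, -0.002, -1.0]]
stop_grip {'point': [255.9, 268.0], 'p': 0.74} [ -1.    1.3 -17.4]
stop_foot {'point': [254.1, 225.0], 'p': 0.62} [ 1.5  0.5 27.6]
rail_mid {'point': [254.2, 146.1], 'p': 0.97} [0.5823 0.0913 0.03  ] [ 39.2   0.7 106.2]
rail_ribs {'point': [255.0, 146.8], 'p': 0.71} [0.5825 0.089  0.021 ] [ 37.    1.4 115.2]
```

View pics/w4.png

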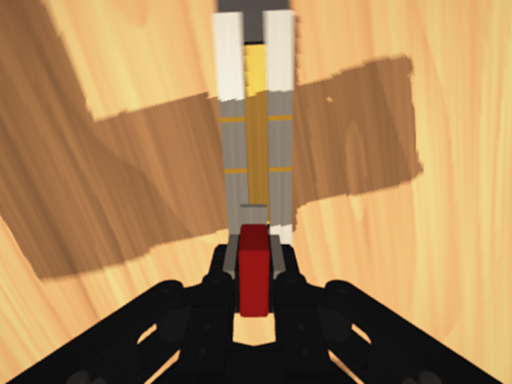

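The yellow lines are at rows 119 and 170, columns 220–293, and the slot is near column 256. I'll fit the slot axis from the rail's outer edges.

Run:
```python
from h import *
st=get_state();M=R.from_quat(st["tool_rot"]).as_matrix();c=cam("wrist",st);im=cv2.imread("pics/w4.png")
s=cv2.cvtColor(im,cv2.COLOR_BGR2HSV)[...,1]
T=lambda p,z=.03:M.T@(at_z(c,p,z)-st["eef_pos"])*1e3
A=[];B=[]
for r in list(range(20,85,4))+list(range(125,166,4))+list(range(176,200,4)):
  x=np.where(s[r,205:310]<70)[0]+205
  if len(x)<20: continue
  g=np.argmax(np.diff(x));a,b=T((x[0]-.5,r)),T((x[-1]+.5,r));i,j=T((x[g]+.5,r)),T((x[g+1]-.5,r))
  A.append([a[0],(a[1]+b[1])/2,b[1]-a[1],(i[1]+j[1])/2,j[1]-i[1]])
A=np.array(A);print(np.round(A[::4],1))
for k in(1,3):
  p=np.polyfit(A[:,0],A[:,k],1);q=np.abs(A[:,k]-np.polyval(p,A[:,0]));p=np.polyfit(A[q<1,0],A[q<1,k],1);print(k,"slope rad",p[0],"y at x=0",p[1],"at 39",np.polyval(p,39))
h=cv2.cvtColor(im,cv2.COLOR_BGR2HSV)
for cc in(232,280):
  col=h[100:200,cc-4:cc+5,1].mean(1);r=[100+k for k in range(100) if col[k]>110];print(cc,r,[T((cc,k))[0].round(1) for k in r])
# held bar centre columns
m=((h[...,0]<6)|(h[...,0]>174))&(h[...,1]>190)
for r in(230,245,260,275,300,312):
  x=np.where(m[r])[0];print(r,x.min(),x.max())
```

```text
[[ 1.350e+02 -6.000e-01  6.070e+01 -3.020e+01  0.000e+00]
 [ 1.242e+02 -3.000e-01  6.090e+01 -2.990e+01  0.000e+00]
 [ 1.129e+02  1.000e-01  6.110e+01  5.000e-01  1.960e+01]
 [ 1.014e+02  5.000e-01  6.120e+01  9.000e-01  1.910e+01]
 [ 8.940e+01  9.000e-01  6.140e+01  1.300e+00  1.860e+01]
 [ 4.690e+01  2.600e+00  5.810e+01  2.600e+00  2.050e+01]
 [ 3.310e+01  2.700e+00  5.920e+01  3.100e+00  2.000e+01]
 [ 1.240e+01  3.600e+00  5.890e+01  3.600e+00  1.960e+01]
 [-2.700e+00  4.600e+00  6.000e+01  4.600e+00  2.000e+01]]
1 slope rad -0.03623088271880481 y at x=0 4.251138805147283 at 39 2.8381343791138955
3 slope rad -0.0034905410127105767 y at x=0 3.2387646864229365 at 39 3.102633586927224
232 [117, 118, 119, 120, 121, 168, 169, 170, 171, 172, 173] [np.float64(63.5), np.float64(62.7), np.float64(61.9), np.float64(61.1), np.float64(60.3), np.float64(19.7), np.float64(18.8), np.float64(17.9), np.float64(17.0), np.float64(16.0), np.float64(15.1)]
280 [115, 116, 117, 118, 119, 120, 167, 168, 169, 170, 171] [np.float64(65.1), np.float64(64.3), np.float64(63.5), np.float64(62.7), np.float64(61.9), np.float64(61.1), np.float64(20.6), np.float64(19.7), np.float64(18.8), np.float64(17.9), np.float64(17.0)]
230 241 266
245 239 269
260 238 270
275 239 268
300 240 268
312 240 268
```

>>> move_arm(
  plan=[
    [[0, 0, 0, 20, 1, 0, -1], [0, 0, 0, 20, 1, 0, -1], [0, 0, -0.036, 0, 0, 0, -1], [0, 0, 0, 0, 0, 25, -1], [0, 0, 0, 0, 0, 25, -1], [0, 0, 0, 0, 0, 14, -1], [0, 0, 0, 0, 0, 0, -1], [0, 0, 0, 0, 0, 0, -1]],
  ],
)

```text
time: 9.55
eef_pos: [0.5852, 0.0926, 0.0743]
tool_rot: [0.769, 0.639, 0.001, 0.0]
contact_force: [-0.2, 0.4, -1.3]
finger_gap: 0.157
finger_force: 46.4
```

```bash
cat > look.py <<'E'
from h import *
import sys
st=get_state();M=R.from_quat(st["tool_rot"]).as_matrix();print(st["time"],st["eef_pos"],st["contact_force"].round(1),M[2].round(4))
im=snapshot("wrist")[:,:,::-1].copy();cv2.imwrite(f"pics/{sys.argv[1]}.png",im);c=cam("wrist",st)
h=cv2.cvtColor(im,cv2.COLOR_BGR2HSV);s=h[...,1]
T=lambda p,z=.03:M.T@(at_z(c,p,z)-st["eef_pos"])*1e3
A=[]
for r in range(10,200,3):
  x=np.where(s[r,190:330]<70)[0]+190
  if len(x)<20: continue
  g=np.argmax(np.diff(x));a,b=T((x[0]-.5,r)),T((x[-1]+.5,r));i,j=T((x[g]+.5,r)),T((x[g+1]-.5,r))
  if 57<b[1]-a[1]<63 and 17<j[1]-i[1]<22:A.append([r,a[0],(a[1]+b[1])/2,b[1]-a[1],(i[1]+j[1])/2,j[1]-i[1]])
A=np.array(A);print(np.round(A[::5],1))
for k in(2,4):
  p=np.polyfit(A[:,1],A[:,k],1);print(k,"slope",p[0].round(4),"y at 0",p[1].round(2))
m=((h[...,0]<6)|(h[...,0]>174))&(h[...,1]>190)
o=c[2]
for r in(240,260,280,300):
  x=np.where(m[r])[0];f=lambda p,z:(lambda o,v:(o+v*(z-o[2])/v[2])*1e3)(M.T@(c[2]-st["eef_pos"]),M.T@ray(c,p)[1])
  if len(x):print(r,x.min(),x.max(),f(((x.min()+x.max())/2,r),-.032).round(1))
for n in("rail_mid","stop_foot"):
  d=tip_of(n,"wrist")[:1]
  if d:print(n,d[0],T(d[0]["point"]).round(1),f(d[0]["point"],.0276).round(1))
E
python3 look.py w5
```

```text
9.55 [0.58520348 0.0926085  0.07427476] [-0.2  0.4 -1.3] [ 4.0e-04  1.4e-03 -1.0e+00]
[[100.   78.2   0.7  60.4   1.4  18.5]
 [115.   69.3   0.8  60.1   1.1  19.4]
 [130.   60.    0.8  59.8   0.8  19.1]
 [145.   50.5   0.8  59.5   0.8  19.4]
 [160.   40.6   0.8  59.2   0.8  19.7]
 [175.   30.4   0.5  59.5   0.4  19.4]
 [199.   13.3   0.5  59.8   0.4  19.9]]
2 slope 0.0067 y at 0 0.44
4 slope 0.0157 y at 0 0.02
240 239 268 [ 22.4   0.1 -32. ]
260 238 269 [ 12.6   0.1 -32. ]
280 239 268 [  2.3   0.1 -32. ]
300 239 268 [ -8.6   0.1 -32. ]
rail_mid {'point': [254.9, 216.9], 'p': 0.72} [-0.1  1.1 44.3] [ 7.2  1.  27.6]
stop_foot {'point': [255.3, 226.8], 'p': 0.91} [-7.7  1.4 44.3] [ 0.2  1.3 27.6]
```

View pics/w5.png

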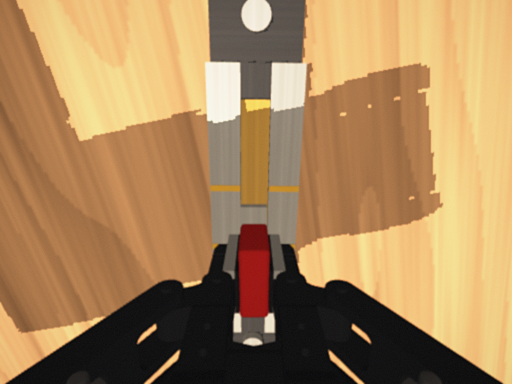

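Slot centre and stop agree within about 0.4 mm, and the yellow line at row 188 puts the middle directly below. Lower gently.

>>> move_arm(
  plan=[
    [[0, 0, 0, 0, 0.2, 8, -1], [0, 0, 0, 0, 0, 5, -1], [0, 0, 0, 0, 0, 2, -1], [0, 0, 0, 0, 0, 1, -1], [0, 0, 0, 0, 0, 1, -1], [0, 0, 0, 0, 0, 1, -1], [0, 0, 0, 0, 0, 1, -1], [0, 0, 0, 0, 0, 0, -1]],
  ],
)

```text
time: 10.7
eef_pos: [0.5849, 0.0925, 0.0542]
tool_rot: [0.769, 0.639, -0.0, -0.0]
contact_force: [-0.3, -0.1, -2.1]
finger_gap: 0.153
finger_force: 46.4
```

>>> move_arm(
  plan=[
    [[0, 0, 0, 0, 0, 1, -1], [0, 0, 0, 0, 0, 1, -1], [0, 0, 0, 0, 0, 1, -1], [0, 0, 0, 0, 0, 1, -1], [0, 0, 0, 0, 0, 1, -1], [0, 0, 0, 0, 0, 1, -1], [0, 0, 0, 0, 0, 1, -1], [0, 0, 0, 0, 0, 0, -1]],
  ],
)

```text
time: 11.7
eef_pos: [0.5848, 0.0925, 0.0472]
tool_rot: [0.769, 0.639, -0.0, -0.0]
contact_force: [0.2, -1.2, -2.0]
finger_gap: 0.155
finger_force: 46.5
```

>>> move_arm(
  plan=[
    [[0, 0, 0, 0, 0, 1, -1], [0, 0, 0, 0, 0, 1, -1], [0, 0, 0, 0, 0, 1, -1], [0, 0, 0, 0, 0, 1, -1], [0, 0, 0, 0, 0, 1, -1], [0, 0, 0, 0, 0, 1, -1], [0, 0, 0, 0, 0, 1, -1], [0, 0, 0, 0, 0, 0.5, -1]],
  ],
)

```text
time: 12.7
eef_pos: [0.585, 0.0925, 0.04]
tool_rot: [0.769, 0.639, 0.0, 0.0]
contact_force: [-2.0, -0.0, 6.5]
finger_gap: 0.157
finger_force: 47.7
```

>>> move_arm(
  plan=[
    [[0, 0, 0, 0, 0, 0.5, -1], [0, 0, 0, 0, 0, 0.5, -1], [0, 0, 0, 0, 0, 0.5, -1], [0, 0, 0, 0, 0, 0.5, -1], [0, 0, 0, 0, 0, 0, -1], [0, 0, 0, 0, 0, 0, -1], [0, 0, 0, 0, 0, 0, -1], [0, 0, 0, 0, 0, 0, -1]],
  ],
)

```text
time: 13.7
eef_pos: [0.585, 0.0925, 0.0382]
tool_rot: [0.769, 0.639, 0.0, 0.0]
contact_force: [-4.9, -0.8, 7.9]
finger_gap: 0.154
finger_force: 47.9
```

>>> move_arm(
  plan=[
    [[0, 0, 0, 0, -0.5, 0.5, -1], [0, 0, 0, 0, 0, 0, -1], [0, 0, -0.05, 0, 0, 0, -1], [0, 0, -0.1, 0, 0, 0, -1], [0, 0, -0.1, 0, 0, 0, -1], [0, 0, -0.1, 0, 0, 0, -1], [0, 0, -0.05, 0, 0, 0, -1], [0, 0, 0, 0, 0, 0, -1]],
  ],
)

```text
time: 14.7
eef_pos: [0.5852, 0.0926, 0.0381]
tool_rot: [0.626, 0.779, 0.001, 0.001]
contact_force: [-0.6, -0.5, 8.7]
finger_gap: 0.154
finger_force: 48.0
```

```bash
python3 -c "
from h import *
s=get_state();print(s['torque'].round(2),s['contact_force'].round(1),s['joints'].round(2),R.from_quat(s['tool_rot']).as_matrix()[:2,1])"
```

```text
[-0.05  0.05  0.06] [-0.6 -0.5  8.7] [ 0.1   0.61  1.56 -0.    0.97 -0.12] [0.97659814 0.2150598 ]
```

>>> move_arm(
  plan=[
    [[0, 0, -0.14, 0, 0, 0, -1], [0, 0, -0.15, 0, 0, 0, -1], [0, 0, -0.15, 0, 0, 0, -1], [0, 0, -0.15, 0, 0, 0, -1], [0, 0, -0.15, 0, 0, 0, -1], [0, 0, -0.15, 0, 0, 0, -1], [0, 0, -0.15, 0, 0, 0, -1], [0, 0, -0.125, 0, 0, 0, -1]],
  ],
)

```text
time: 15.7
eef_pos: [0.5852, 0.0927, 0.0381]
tool_rot: [0.093, 0.996, 0.0, 0.001]
contact_force: [1.0, 0.1, 8.2]
finger_gap: 0.155
finger_force: 48.0
```

>>> move_arm(
  plan=[
    [[0, 0, 0, 0, 0, 0, -1], [0, 0, 0, 0, 0, 0, -1], [0, 0, 0, 0, 0, 0, -1], [0, 0, 0, 0, 0, 0, -1], [0, 0, 0, 0, 0, 0, -1], [0, 0, 0, 0, 0, 0, -1], [0, 0, 0, 0, 0, 0, -1], [0, 0, 0, 0, 0, 0, -1]],
  ],
)

```text
time: 16.7
eef_pos: [0.5852, 0.0927, 0.0381]
tool_rot: [0.095, 0.996, 0.0, 0.001]
contact_force: [-0.0, -0.1, 7.7]
finger_gap: 0.153
finger_force: 48.0
```

Run:
```python
from h import *
s=get_state();print(s['torque'].round(2),s['contact_force'].round(1),s['joints'].round(2),s['eef_pos'],R.from_quat(s['tool_rot']).as_matrix().round(4))
im=snapshot("wrist")[:,:,::-1];b=snapshot("side")[:,:,::-1];p=proj(cam("side"),s["eef_pos"]).astype(int)
q=cv2.resize(b[p[1]-50:p[1]+50,p[0]-60:p[0]+60],(288,384),interpolation=cv2.INTER_CUBIC) if 0 else cv2.resize(b[p[1]-64:p[1]+64,p[0]-48:p[0]+48],(288,384),interpolation=cv2.INTER_CUBIC)
cv2.imwrite("pics/w6.png",np.hstack([im,q]))
```

```text
[0.1  0.01 0.08] [-0.  -0.1  7.7] [ 0.1   0.61  1.56  0.    0.97 -1.29] [0.58520034 0.0926847  0.03807624] [[-9.821e-01  1.886e-01  2.300e-03]
 [ 1.886e-01  9.821e-01  2.000e-04]
 [-2.300e-03  7.000e-04 -1.000e+00]]
```

View pics/w6.png

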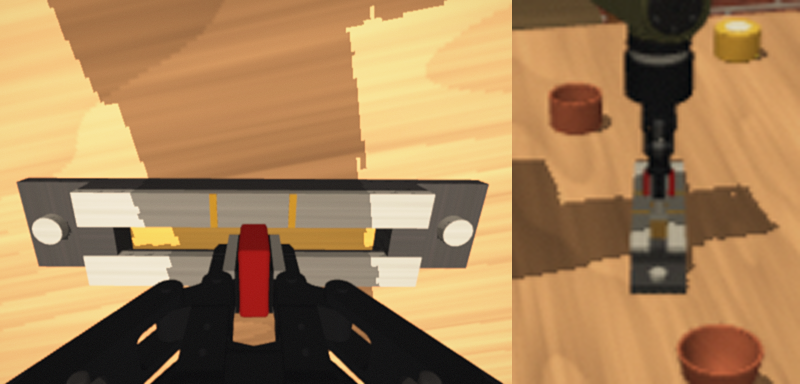

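Crosswise in the slot and centred between the yellow lines (columns 212 and 293, grip at 254). Ease up to feel the ribs.

>>> move_arm(
  plan=[
    [[0, 0, 0, 0, 0, -0.5, -1], [0, 0, 0, 0, 0, -0.5, -1], [0, 0, 0, 0, 0, -0.5, -1], [0, 0, 0, 0, 0, -0.5, -1], [0, 0, 0, 0, 0, 0, -1], [0, 0, 0, 0, 0, 0, -1], [0, 0, 0, 0, 0, 0, -1], [0, 0, 0, 0, 0, 0, -1]],
  ],
)

```text
time: 17.8
eef_pos: [0.5852, 0.0927, 0.04]
tool_rot: [0.095, 0.995, 0.0, 0.001]
contact_force: [0.2, 0.6, 6.7]
finger_gap: 0.154
finger_force: 47.9
```

>>> move_arm(
  plan=[
    [[0, 0, 0, 0, 0, -0.25, -1], [0, 0, 0, 0, 0, -0.25, -1], [0, 0, 0, 0, 0, -0.25, -1], [0, 0, 0, 0, 0, -0.25, -1], [0, 0, 0, 0, 0, 0, -1], [0, 0, 0, 0, 0, 0, -1], [0, 0, 0, 0, 0, 0, -1], [0, 0, 0, 0, 0, 0, -1]],
  ],
)

```text
time: 18.8
eef_pos: [0.585, 0.0927, 0.0407]
tool_rot: [0.095, 0.995, 0.0, 0.001]
contact_force: [5.7, 1.7, 5.2]
finger_gap: 0.155
finger_force: 47.5
```

>>> move_arm(
  plan=[
    [[0, 0, 0, 0, 0, -0.25, -1], [0, 0, 0, 0, 0, -0.25, -1], [0, 0, 0, 0, 0, 0, -1], [0, 0, 0, 0, 0, 0, -1], [0, 0, 0, 0, 0, 0, -1], [0, 0, 0, 0, 0, 0, -1], [0, 0, 0, 0, 0, 0, -1], [0, 0, 0, 0, 0, 0, -1]],
  ],
)

```text
time: 19.8
eef_pos: [0.585, 0.0926, 0.0408]
tool_rot: [0.095, 0.995, 0.0, 0.001]
contact_force: [6.8, 0.6, 0.7]
finger_gap: 0.159
finger_force: 46.7
```

>>> move_arm(
  plan=[
    [[0, 0, 0, 0, 0.5, 0, -1], [0, 0, 0, 0, 0.5, 0, -1], [0, 0, 0, 0, 0.5, 0, -1], [0, 0, 0, 0, 0.5, 0, -1], [0, 0, 0, 0, 0.5, 0, -1], [0, 0, 0, 0, 0.5, 0, -1], [0, 0, 0, 0, 0.5, 0, -1], [0, 0, 0, 0, 0, 0, -1]],
  ],
)

```text
time: 20.8
eef_pos: [0.5848, 0.0952, 0.0407]
tool_rot: [0.095, 0.995, -0.001, -0.0]
contact_force: [-0.3, -4.9, 6.1]
finger_gap: 0.156
finger_force: 47.6
```

>>> move_arm(
  plan=[
    [[0, 0, 0, 0, 0, -0.25, -1], [0, 0, 0, 0, 0, -0.25, -1], [0, 0, 0, 0, 0, 0, -1], [0, 0, 0, 0, 0, 0, -1], [0, 0, 0, 0, 0, 0, -1], [0, 0, 0, 0, 0, 0, -1], [0, 0, 0, 0, 0, 0, -1], [0, 0, 0, 0, 0, 0, -1]],
  ],
)

```text
time: 21.8
eef_pos: [0.5847, 0.0952, 0.0409]
tool_rot: [0.095, 0.995, -0.001, -0.0]
contact_force: [1.1, -5.3, 3.0]
finger_gap: 0.157
finger_force: 47.3
```

>>> move_arm(
  plan=[
    [[0, 0, 0, 0, 0.5, 0, -1], [0, 0, 0, 0, 0.5, 0, -1], [0, 0, 0, 0, 0.5, 0, -1], [0, 0, 0, 0, 0.5, 0, -1], [0, 0, 0, 0, 0.5, 0, -1], [0, 0, 0, 0, 0.5, 0, -1], [0, 0, 0, 0, 0.5, -0.2, -1], [0, 0, 0, 0, 0, -0.2, -1]],
  ],
)

```text
time: 22.8
eef_pos: [0.5853, 0.0987, 0.0415]
tool_rot: [0.095, 0.995, -0.001, -0.001]
contact_force: [-1.1, -5.1, 6.0]
finger_gap: 0.159
finger_force: 47.7
```

>>> move_arm(
  plan=[
    [[0, 0, 0, 0, 0, -0.25, -1], [0, 0, 0, 0, 0, -0.25, -1], [0, 0, 0, 0, 0, -0.25, -1], [0, 0, 0, 0, 0, -0.25, -1], [0, 0, 0, 0, 0, 0, -1], [0, 0, 0, 0, 0, 0, -1], [0, 0, 0, 0, 0, 0, -1], [0, 0, 0, 0, 0, 0, -1]],
  ],
)

```text
time: 23.8
eef_pos: [0.5853, 0.0988, 0.0424]
tool_rot: [0.095, 0.995, -0.001, -0.001]
contact_force: [-0.6, -5.0, 5.6]
finger_gap: 0.157
finger_force: 47.7
```

Rising freely past rib level: the catch is here. Continue easing up.

>>> move_arm(
  plan=[
    [[0, 0, 0, 0, 0, -0.25, -1], [0, 0, 0, 0, 0, -0.25, -1], [0, 0, 0, 0, 0, -0.25, -1], [0, 0, 0, 0, 0, -0.25, -1], [0, 0, 0, 0, 0, -0.25, -1], [0, 0, 0, 0, 0, -0.25, -1], [0, 0, 0, 0, 0, 0, -1], [0, 0, 0, 0, 0, 0, -1]],
  ],
)

```text
time: 24.8
eef_pos: [0.5855, 0.0994, 0.0438]
tool_rot: [0.095, 0.996, -0.0, -0.0]
contact_force: [0.4, -3.8, -3.9]
finger_gap: 0.157
finger_force: 46.3
```

The foot is home: it stopped 3.0 mm above rib level and the spring load is gone. Release and retreat.

>>> move_arm(
  plan=[
    [[0, 0, 0, 0, 0, 0.3, -1], [0, 0, 0, 0, 0, 0, -1], [0, 0, 0, 0, 0, 0, -0.6], [0, 0, 0, 0, 0, 0, -0.4], [0, 0, 0, 0, 0, 0, -0.2], [0, 0, 0, 0, 0, 0, 0], [0, 0, 0, 0, 0, 0, 0], [0, 0, 0, 0, 0, 0, 0]],
  ],
)

```text
time: 25.8
eef_pos: [0.5857, 0.0995, 0.0439]
tool_rot: [0.095, 0.996, 0.0, 0.0]
contact_force: [1.2, 0.1, 0.0]
finger_gap: 0.503
finger_force: 0.0
```

>>> move_arm(
  plan=[
    [[0, 0, 0, 0, 0, -10, 0], [0, 0, 0, 0, 0, -25, 0], [0, 0, 0, 0, 0, -40, 0], [0, 0, 0, 0, 0, -40, 0], [0, 0, 0, 0, 0, -30, 0], [0, 0, 0, 0, 0, 0, 0], [0, 0, 0, 0, 0, 0, 0], [0, 0, 0, 0, 0, 0, 0]],
  ],
)

```text
time: 26.8
eef_pos: [0.5853, 0.0994, 0.1878]
tool_rot: [0.095, 0.995, -0.0, -0.001]
contact_force: [0.4, -0.7, -0.3]
finger_gap: 0.502
finger_force: 0.0
```

Run:
```python
from h import *
s=get_state();print(s['time'],s['eef_pos'],s['contact_force'].round(1))
im=snapshot("wrist")[:,:,::-1];b=snapshot("side")[:,:,::-1];p=proj(cam("side"),[.585,.099,.04]).astype(int)
q=cv2.resize(b[p[1]-32:p[1]+32,p[0]-24:p[0]+24],(288,384),interpolation=cv2.INTER_CUBIC)
cv2.imwrite("pics/w7.png",np.hstack([im,q]))
```

```text
26.8 [0.58529373 0.09939541 0.18784134] [ 0.4 -0.7 -0.3]
```

View pics/w7.png

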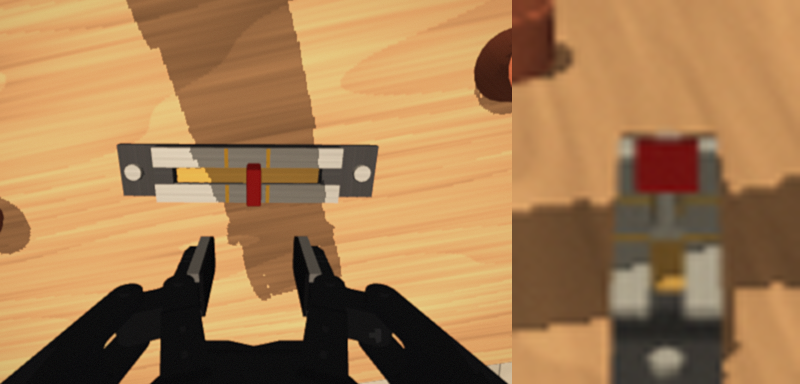

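The stop stands upright at (254,185), crosswise between the yellow lines, and the gripper is clear.

```bash
python3 -c "
from rig import *
print(sign_off())"
```

```text
the job is handed in; nothing more can be done
None
```

The bench stop is in the rail with its foot crosswise, and it rose 3 mm into the hidden catch about 7 mm from the middle. I released it, moved the gripper clear and handed the job in at about 27 s; the sign-off gave no verdict.

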